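# Part two nested steel sleeves and sort them into the holder block

### The arm

A 7-joint arm with a two-finger parallel gripper is mounted at the origin on the work surface. World frame = base frame: x ahead of the robot, y to its left, z up, the work surface at z = 0. Lengths are in m, angles in rad, forces in N, time in s.
With the tool pointing down it reaches from about 0.425 to 0.925 m from the base axis. Payload 6.8 kg.
Tool frame: the origin (TCP) lies on the mounting face of the last link; the fingertips stand 173 mm ahead of it and the grasp point (between the pads) lies 155 mm ahead of it; z points along the fingers, y is the line along which they close (so a half turn about z gives the same grasp; the last joint's range is limited). The gripper opens to 85 mm and grips with 20 to 120 N. Pads are 22 mm wide; open, the fingers measure 114 mm over their backs; the gripper's body (76 mm by 85 mm) begins 54 mm behind the grasp point. The pads swing forward as they close: fully open they stand 13 mm farther back than shut.
Start: joints at [-1.355, 0.477, 0.022, 1.555, -0.011, 1.109, -0.083], TCP at [0.215, 0.64, 0.405] pointing down, gripper open.
Joint ranges: [-2.96, 2.96], [-0.34, 2.1], [-1.41, 1.46], [0.24, 2.44], [-1.37, 4.51], [0.17, 1.92], [-2.96, 2.96]. Speed limits (rad/s): [2.39, 2.39, 3.14, 3.14, 3.14, 3.14, 3.14].

### API

Orientations are given as a unit quaternion [w, x, y, z].
In Python, from station import bot gives the robot as it stands. The module is installed in compiled form; this text tells all that it offers.
- The arm moves only by the shell command python3 -m pendant 'ROWS' [FORCE]. ROWS is JSON, a list of rows, each a list of 5 numbers: the finger opening in m, from 0 to 0.0854, then the shift along the tool's x, y, z in m, then the turn about the tool's z in degrees. In form: [[jaw, x, y, z, yaw], ...]. A call has 1 to 12 rows; each row shifts and turns the commanded pose from where the row before left it, along the tool's axes as they then stand; what a row does not reach is not made up. A row lasts 1/12 s, in which the tool goes at most 41.7 mm and 7.16 degrees, less where a joint would pass 70% of its speed; a pose out of reach is approached as far as the arm can. A call with a gripper value outside its range is refused whole. The fingers move at their own pace and stop on an object; FORCE is the grip in N (left out, the last holds). Time passes only in rows, so rows that do not move let the fingers close. It gives the time, the measured TCP pose, the force, the opening and the grip force at its end, in the units of the state.
- bot.get_obs(): the state, without advancing time (a new reading comes with each control period).
- bot.read_camera(name): name is "side" or "top" or "wrist"; returns (picture, depth): 400x640x3 uint8, blue, green, red; 400x640 float32, m along the optical axis (not along the pixel's ray), 0 where there is no reading.
- bot.camera_model(name): a dict with "intrinsics" (3x3 intrinsics, pixels), "R" (3x3) and "t" (3): a world point X has camera coordinates R X + t. Camera axes: x right, y down, z forward; pixel columns grow to the right and rows downward; lengths in m; the calibration is good to about 2 mm. A picture is of the moment at which its call begins: read the wrist's pose just before it. camera_model takes no time and is no camera call; for the wrist camera it gives the pose at the moment of the call.
- bot.hand_in(): hands the job in; it is judged then, once.
Trained networks look in the newest picture that a camera, given by its name, has taken for a name from the list of things; names that differ only in an ending like _2 or _b are one class to them, and where a whole thing is asked for, a point or a joint stands for the part that bears it (a point fixed in the world has none). Each returns a list of dicts, best first, with "score" (0 to 1); they miss things now and then, are a little off and sometimes report something else, mostly with a low value. They report only what shows in the picture. A call takes as long as a camera call. They do not tell look-alikes from the thing itself.
- bot.boxes_of(name, camera): "at" ([column, row] in pixels, amid what is visible of it).
- bot.trace(name, camera): "mask" (400x640 bool, what is visible of it) and "at" ([column, row] in pixels, amid what is visible of it).
- bot.pinpoint(name, camera): "at" ([column, row] in pixels: a listed point, or the origin of a listed thing).
The state is a dict: "t": time; "q": joint angles; "joint_vel": joint speeds; "joint_torque": joint torques, N m; "eef_pos": TCP position; "tool_rot": TCP orientation; "contact_force": force on the tool from outside, world axes, zero at the start; "torque": the same for the moment, N m; "gripper_width": opening from 0.0 (shut) to 1.0 (fully open); "grasp_force": force on a finger pad.
Only numpy, scipy, OpenCV 4.12 (cv2) and the standard library are available. Lean on these libraries where they do the work, as an engineer would, in place of code of your own. Each camera call takes 0.05 s, during which the arm holds its last target. There are 200 camera calls.

### The job

On the granite plate a small steel sleeve is stuck inside a larger, shorter one. Pull the two apart and stand each upright in the recess of its size in the white holder block, set down rather than dropped. Do not topple either of them, and leave the single sleeve that also stands on the plate where it is.

Things in the scene. Friction and masses are not known exactly. Their poses are not given: they have to be found in the camera images.
- small_mid (a point): Centre (half-way up, on the axis) of the small sleeve: plain steel tube, outer diameter 32 mm, 80 mm high, 0.3 kg, z along its axis. Starts upright inside the large sleeve, feet level, its upper 35 mm standing out. Sprung balls in the large bore hold it: it pulls straight up against 2 to 4 N of drag besides its weight while the heavier large sleeve stays down, and is free once raised 45 mm.
- large_mid (a point): Centre (half-way up, on the axis) of the large sleeve: a plain steel tube 56 mm in outer diameter, 45 mm high, bore 35 mm, about 0.53 kg; z along its axis. It starts upright on a black granite plate 200 x 200 mm, 30 mm thick, lying on the table. The balls in its bore are not in the way of a grasp across the outside.
- single_mid (a point): Centre (half-way up) of a bystander: a single steel sleeve 44 mm in outer diameter, 60 mm high, upright with nothing in it, on the same granite plate, about 110 mm (centre to centre) from the nested pair. To be left alone.
- block: White plastic holder block, fixed, turned any way round: 196 mm long (x), 100 wide (y), 20 high; origin at the centre of its underside, z up. Two round recesses in its top, both with the floor 8 mm above the underside (12 mm deep): the large one, 78 mm in diameter, centred at x = -45 mm, y = 0; the small one, 54 mm in diameter, centred at x = +60 mm, y = 0.
Things that resemble listed ones, but are neither listed nor needed, are in the scene too. Leave any green or purple look-alike of the part that bears small_mid alone.

How it is judged:
At the end, for the whole second after the job is handed in: The small sleeve stands in the small recess and the large sleeve in the large recess: each on the recess floor (height within 4 mm), within 18 mm of the recess centre along each side of the block, upright within 0.1 rad, at rest and released (x of small_mid in the frame of block between 0.042 and 0.078 m and y of small_mid in the frame of block between -0.018 and 0.018 m and z of small_mid in the frame of block between 0.044 and 0.052 m and angle between each of small_mid, large_mid's own z axis and vertical below 0.1 rad and linear speed of each of small, large below 0.02 m/s and contact force between each of small, large and the fingers below 0.2 N and x of large_mid in the frame of block between -0.063 and -0.027 m and y of large_mid in the frame of block between -0.018 and 0.018 m and z of large_mid in the frame of block between 0.0265 and 0.0345 m); the robot touches nothing.
It fails at once if the single sleeve is moved more than 20 mm (distance of single_mid from where it was at the start of the episode above 0.02 m).
It fails at once if the small or the large sleeve is toppled (tilted more than 45 degrees) (angle between any of small_mid, large_mid's own z axis and vertical above 0.785 rad).
It fails at once if a sleeve is dropped (moves faster than 0.65 m/s while the fingers do not touch it, a fall of about 20 mm) ((linear speed of small above 0.65 m/s and contact force between small and the fingers below 0.05 N) or (linear speed of large above 0.65 m/s and contact force between large and the fingers below 0.05 N)).
It also fails if it takes over 58 s, if anything falls off the work surface, if the arm or the gripper's body presses on something with over 40 N, if the wrist force passes 120 N, or if a joint passes its speed limit or range.

## Working session

There is one attempt and no reset: what is moved stays moved. The work goes in short steps, Python scripts to look and compute and a shell command to move; the robot and the scene stay as the last step left them, time stands still between calls to the robot, and variables do not carry over. Pictures are saved under pics/ and viewed, at most 10 in all, crops included, and the job is handed in when it is done.

```bash
mkdir -p pics
cat > h.py <<'E'
import numpy as np, cv2
from station import bot
def ray(cam,px,z):
    "world point where pixel ray meets height z"
    m=bot.camera_model(cam);K,R,t=[np.array(m[k]) for k in("intrinsics","R","t")]
    d=R.T@np.linalg.inv(K)@[px[0],px[1],1];c=-R.T@t
    return c+d*(z-c[2])/d[2]
def cloud(cam,depth):
    m=bot.camera_model(cam);K,R,t=[np.array(m[k]) for k in("intrinsics","R","t")]
    v,u=np.mgrid[:400,:640];p=np.stack([(u-K[0,2])/K[0,0]*depth,(v-K[1,2])/K[1,1]*depth,depth],-1)
    return (p-t)@R
E
python3 - <<'E'
from h import *
for c in("top","side"):
    p,d=bot.read_camera(c);cv2.imwrite(f"pics/{c}0.png",p);np.save(f"{c}d.npy",d);C=cloud(c,d)
    for n in("small_mid","large_mid","single_mid","block"):
        for r in bot.pinpoint(n,c)[:4]:
            u,v=map(int,r["at"]);print(c,n,np.round(r["at"]),round(r["score"],2),C[v,u].round(3))
o=bot.get_obs();print(o)
E
```

```text
top small_mid [424. 262.] 0.78 [ 0.378 -0.292  0.079]
top small_mid [344. 263.] 0.68 [ 0.381 -0.119  0.001]
top small_mid [382. 261.] 0.67 [ 0.354 -0.055  1.145]
top small_mid [377. 210.] 0.57 [ 0.498 -0.199  0.031]
top large_mid [375. 210.] 0.83 [ 0.488 -0.182  0.113]
top single_mid [372. 166.] 0.55 [ 0.603 -0.189  0.033]
top block [226. 180.] 0.95 [0.579 0.155 0.021]
side small_mid [373. 238.] 0.88 [ 0.484 -0.207  0.084]
side small_mid [292. 257.] 0.85 [ 0.371 -0.134  0.057]
side small_mid [362. 327.] 0.79 [ 0.364 -0.31   0.057]
side small_mid [323. 283.] 0.76 [ 0.37  -0.213  0.061]
side large_mid [366. 245.] 0.75 [ 0.47  -0.206  0.076]
side large_mid [371. 238.] 0.31 [ 0.481 -0.206  0.087]
side single_mid [406. 214.] 0.82 [ 0.576 -0.196  0.082]
side block [288. 165.] 0.57 [0.561 0.141 0.021]
side block [407. 212.] 0.24 [ 0.578 -0.198  0.086]
{'t': 0.5, 'q': array([-1.355056  ,  0.47706131,  0.02238124,  1.55541524, -0.01151194,
        1.10927367, -0.08313232]), 'joint_vel': array([-1.11138355e-03, -1.77963353e-03,  2.13482088e-03, -2.27001540e-04,
       -1.03562379e-05,  9.06075280e-04,  2.25506991e-05]), 'joint_torque': array([-1.08510099e-03, -5.95803809e+01,  1.60499621e+00, -2.81289911e+01,
        1.24925657e-02,  2.43730661e-03, -2.71242629e-05]), 'eef_pos': array([0.21478163, 0.63993619, 0.40465995]), 'tool_rot': array([-1.66923749e-05,  1.61234387e-01,  9.86916142e-01, -1.33007958e-05]), 'contact_force': array([-0.62688284,  0.0716106 ,  0.6857793 ]), 'torque': array([-0.02267747, -0.01326559,  0.01030384]), 'grasp_force': 0.0, 'gripper_width': 1.000227510615049}
```

Run:
```python
from h import *
t=cv2.imread("pics/top0.png");s=cv2.imread("pics/side0.png")
a=cv2.resize(t[110:310,160:480],(800,500));cv2.imwrite("pics/topc.png",a)
a=cv2.resize(s[130:360,220:480],(680,600));cv2.imwrite("pics/sidec.png",a)
d=np.load("topd.npy");C=cloud("top",d)
m=(abs(C[...,2]-.11)<.007)&(abs(C[...,0]-.5)<.1)&(abs(C[...,1]+.2)<.1);print("small top",C[m].mean(0),C[m].min(0),C[m].max(0),m.sum())
m=(abs(C[...,2]-.075)<.007)&(abs(C[...,0]-.48)<.06)&(abs(C[...,1]+.2)<.1);print("large top",C[m].mean(0),C[m].min(0),C[m].max(0),m.sum())
m=(abs(C[...,2]-.09)<.007)&(abs(C[...,0]-.6)<.06)&(abs(C[...,1]+.2)<.1);print("single top",C[m].mean(0),C[m].min(0),C[m].max(0),m.sum())
near=(abs(C[...,0]-.58)<.16)&(abs(C[...,1]-.155)<.16)
m=(near&(abs(C[...,2]-.02)<.005));w=(t.min(2)>150)&near
print(m.sum(),w.sum())
P=C[m][:,:2].astype(np.float32);r=cv2.minAreaRect(P*1000);print("block",r)
m2=near&(abs(C[...,2]-.008)<.0035);
from scipy import ndimage
l,n=ndimage.label(m2)
for i in range(1,n+1):
    q=C[l==i]
    if len(q)>30:print("recess",len(q),q.mean(0),np.ptp(q,axis=0))
```

```text
small top [ 0.49080535 -0.19144375  0.11012567] [ 0.47573782 -0.20672678  0.10312474] [ 0.50592348 -0.17622085  0.11524244] 113
large top [ 0.48895963 -0.18973354  0.07537793] [ 0.46353172 -0.21902013  0.06833038] [ 0.51789983 -0.1644717   0.08152905] 297
single top [ 0.59665942 -0.18308137  0.09018001] [ 0.5751854  -0.20446303  0.08311251] [ 0.6178098  -0.16180831  0.09572218] 179
2209 1597
block ((582.3306274414062, 158.79092407226562), (102.4410400390625, 196.07901000976562), 50.30991744995117)
recess 323 [0.62935093 0.12171111 0.00848161] [0.05117807 0.05096054 0.00691355]
recess 741 [0.54903277 0.18905608 0.00866317] [0.07522121 0.07445524 0.00697222]
```

View pics/topc.png

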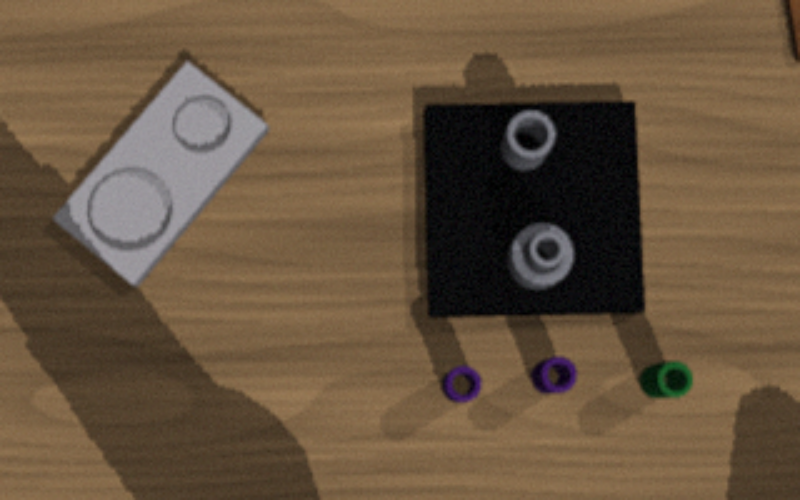

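View pics/sidec.png

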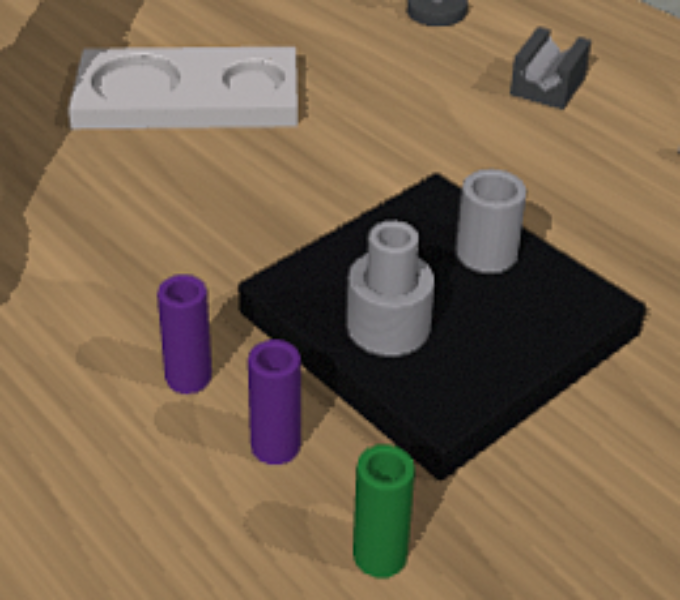

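Candidates for the small sleeve, in full top-image pixels: steel tube inside the large sleeve (378,210), purple (344,264), purple (382,260), green (427,262). I choose the steel one nested on the black plate. The side close-up shows it at (393,255), with the single sleeve behind at (490,220). The heights measured (0.110, 0.075, 0.090 m) and both recess sizes match the descriptions.

```bash
python3 -m pendant '[[0.085,-0.0314,-0.0117,0,0],[0.085,-0.0314,-0.0117,0,0],[0.085,-0.0314,-0.0117,0,0],[0.085,-0.0314,-0.0117,0,0],[0.085,-0.0314,-0.0117,0,0],[0.085,-0.0314,-0.0117,0,0],[0.085,-0.0314,-0.0117,0,0],[0.085,-0.0314,-0.0117,0,0],[0.085,-0.0314,-0.0117,0,0],[0.085,-0.0135,-0.033,0,0],[0.085,-0.0135,-0.033,0,0],[0.085,-0.0135,-0.033,0,0]]' 60
python3 -m pendant '[[0.085,-0.0135,-0.033,0,0],[0.085,-0.0135,-0.033,0,0],[0.085,-0.0135,-0.033,0,0],[0.085,-0.0135,-0.033,0,0],[0.085,-0.0135,-0.033,0,0],[0.085,-0.0135,-0.033,0,0],[0.085,-0.0135,-0.033,0,0],[0.085,-0.0135,-0.033,0,0],[0.085,-0.0135,-0.033,0,0],[0.085,-0.0135,-0.033,0,0],[0.085,-0.0135,-0.033,0,0],[0.085,-0.0135,-0.033,0,0]]'
cat >> h.py <<'E'
from scipy.spatial.transform import Rotation as Ro
def to(x,y,gz):
    "tool shift to bring the grasp point over (x,y,gz)"
    o=bot.get_obs();q=o["tool_rot"];R=Ro.from_quat([q[1],q[2],q[3],q[0]])
    g=o["eef_pos"]+R.apply([0,0,.155])
    print("t",o["t"],"grasp pt",g.round(4),"shift",R.inv().apply(np.array([x,y,gz])-g).round(4),"F",np.round(o["contact_force"],1),"w",round(o["gripper_width"]*85.4,1),o["grasp_force"])
E
python3 -c "
from h import *
to(.491,-.191,.097)"
```

```text
t: 1.5
eef_pos: [0.4564, 0.3418, 0.4046]
tool_rot: [0.0, 0.161, 0.987, 0.0]
contact_force: [1.2, 0.0, 0.3]
gripper_width: 0.993
grasp_force: 0.0
t: 2.5
eef_pos: [0.4834, -0.0853, 0.4051]
tool_rot: [0.0, 0.161, 0.987, 0.0]
contact_force: [0.9, -0.1, -0.2]
gripper_width: 0.998
grasp_force: 0.0
t 2.5 grasp pt [ 0.4835 -0.0852  0.2501] shift [-0.0406 -0.098   0.1531] F [ 0.9 -0.1 -0.2] w 85.2 0.0
```

```bash
python3 -m pendant '[[0.085,-0.0135,-0.0327,0,0],[0.085,-0.0135,-0.0327,0,0],[0.085,-0.0136,-0.0326,0,0],[0.085,0,0,0,0],[0.085,0,0,0,0],[0.085,0,0,0,0]]'
python3 - <<'E'
from h import *
to(.491,-.191,.097)
m0=bot.camera_model("wrist");p,d=bot.read_camera("wrist");cv2.imwrite("pics/w1.png",p);C=cloud("wrist",d)
for z,n in((.11,"small"),(.075,"large"),(.09,"single")):
    m=(abs(C[...,2]-z)<.004)&(d>0)&(abs(C[...,1]+.2)<.1)&(abs(C[...,0]-(.6 if n=="single" else .49))<.05)
    if m.sum()>20:
        r=cv2.minEnclosingCircle((C[m][:,:2]*1000).astype(np.float32));print(n,m.sum(),C[m].mean(0).round(4),r)
t,d=bot.read_camera("top");C=cloud("top",d)
E
```

```text
t: 3.0
eef_pos: [0.491, -0.1888, 0.4046]
tool_rot: [-0.0, 0.161, 0.987, 0.0]
contact_force: [-0.1, 0.3, 0.5]
gripper_width: 0.996
grasp_force: 0.0
t 3.0 grasp pt [ 0.491  -0.1887  0.2496] shift [-0.0008 -0.0022  0.1526] F [-0.1  0.3  0.5] w 85.0 0.0
small 812 [ 0.4884 -0.1931  0.1103] ((489.0049743652344, -193.29598999023438), 15.972563743591309)
large 1542 [ 0.4819 -0.1905  0.0756] ((489.0410461425781, -193.25376892089844), 27.93143081665039)
single 966 [ 0.5936 -0.1843  0.09  ] ((594.6445922851562, -184.4164276123047), 21.944669723510742)
```

View pics/w1.png

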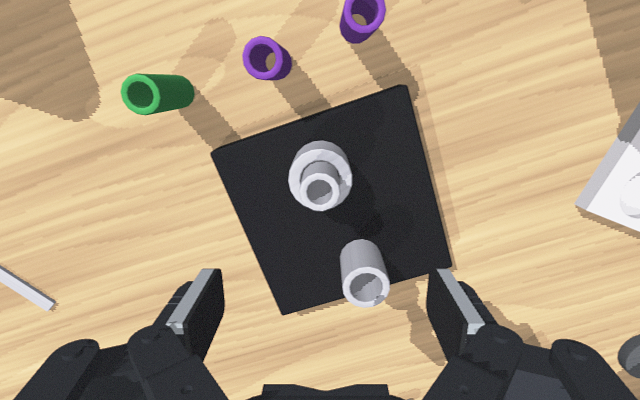

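The wrist view shows the steel pair at (320,190), the single sleeve at (365,287), and the look-alikes at the upper edge. The fitted radii are 16, 28 and 22 mm, as they should be. Descending on the small sleeve.

```bash
python3 -m pendant '[[0.085,0,-0.0044,0.025,0],[0.085,0,0,0.025,0],[0.085,0,0,0.025,0],[0.085,0,0,0.025,0],[0.085,0,0,0.025,0],[0.085,0,0,0.015,0],[0.085,0,0,0.0126,0],[0.085,0,0,0,0],[0.085,0,0,0,0]]'
python3 -m pendant '[[0.02,0,0,0,0],[0.02,0,0,0,0],[0.02,0,0,0,0],[0.02,0,0,0,0],[0.02,0,0,0,0],[0.02,0,0,0,0],[0.02,0,0,0,0],[0.02,0,0,0,0]]' 60
python3 - <<'E'
from h import *
to(.489,-.193,.097)
E
```

```text
t: 3.85
eef_pos: [0.4897, -0.1923, 0.2519]
tool_rot: [-0.001, 0.16, 0.987, 0.0]
contact_force: [-0.3, -0.4, -0.0]
gripper_width: 0.995
grasp_force: 0.0
t: 4.52
eef_pos: [0.4899, -0.1935, 0.253]
tool_rot: [0.001, 0.161, 0.987, 0.0]
contact_force: [-1.7, 1.1, 6.7]
gripper_width: 0.359
grasp_force: 59.0
t 4.5167 grasp pt [ 0.49   -0.1935  0.098 ] shift [0.0011 0.0001 0.001 ] F [-1.7  1.1  6.7] w 30.6 58.99550836533308
```

```bash
python3 -m pendant '[[0.02,0,0,-0.005,0],[0.02,0,0,-0.008,0],[0.02,0,0,-0.008,0],[0.02,0,0,-0.008,0],[0.02,0,0,-0.008,0],[0.02,0,0,-0.008,0],[0.02,0,0,-0.008,0],[0.02,0,0,-0.01,0],[0.02,0,0,-0.02,0],[0.02,0,0,-0.03,0],[0.02,0,0,-0.03,0],[0.02,0,0,0,0]]'
python3 - <<'E'
from h import *
to(.6294,.1217,.18)
t,_=bot.read_camera("side");w,d=bot.read_camera("wrist");C=cloud("wrist",d)
cv2.imwrite("pics/s2.png",np.hstack([cv2.resize(t[60:360,180:480],(400,400)),cv2.resize(w,(400,400))]))
m=(abs(C[...,2]-.075)<.004)&(d>0)&(abs(C[...,1]+.2)<.1)&(abs(C[...,0]-.49)<.05)
if m.sum()>20:print("large",m.sum(),cv2.minEnclosingCircle((C[m][:,:2]*1000).astype(np.float32)))
E
```

```text
t: 5.52
eef_pos: [0.491, -0.1948, 0.4013]
tool_rot: [0.005, 0.162, 0.987, -0.0]
contact_force: [1.6, -1.1, -4.0]
gripper_width: 0.36
grasp_force: 60.3
t 5.5167 grasp pt [ 0.4926 -0.1951  0.2464] shift [-0.028   0.3438  0.0671] F [ 1.6 -1.1 -4. ] w 30.7 60.294068679213524
large 1907 ((486.29815673828125, -192.79568481445312), 27.81209945678711)
```

View pics/s2.png

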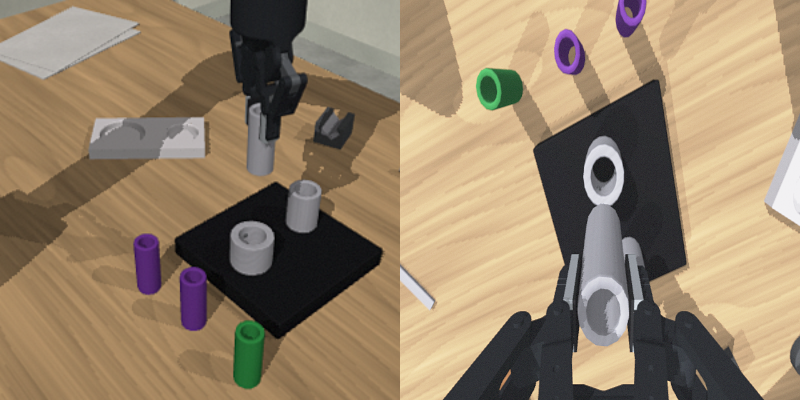

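The left half shows the small sleeve free in the gripper at (260,140) and the large sleeve standing on the plate at (251,248). Carrying the small one over the small recess.

```bash
python3 -m pendant '[[0.02,-0.0028,0.02,0,0],[0.02,-0.0028,0.034,0,0],[0.02,-0.0028,0.036,0,0],[0.02,-0.0028,0.036,0,0],[0.02,-0.0028,0.036,0,0],[0.02,-0.0028,0.036,0,0],[0.02,-0.0028,0.036,0,0],[0.02,-0.0028,0.036,0,0],[0.02,-0.0028,0.034,0,0],[0.02,-0.0028,0.03,0,0],[0.02,0,0.01,0,0],[0.02,0,0,0,0]]'
python3 -m pendant '[[0.02,0,0,0.02,0],[0.02,0,0,0.02,0],[0.02,0,0,0.015,0],[0.02,0,0,0,0],[0.02,0,0,0,0]]'
python3 - <<'E'
from h import *
to(.6294,.1217,.076)
w,d=bot.read_camera("wrist");C=cloud("wrist",d)
near=(d>0)&(abs(C[...,0]-.58)<.16)&(abs(C[...,1]-.155)<.16)
o=bot.get_obs()["eef_pos"]
m=near&(C[...,2]>.115)&(C[...,2]<.2)&(np.hypot(C[...,0]-o[0],C[...,1]-o[1])<.04)
# held tube axis by slice circles (front surface)
for z in (.13,.15,.17):
    k=m&(abs(C[...,2]-z)<.004)
    if k.sum()>10:
        q=C[k];A=np.c_[q[:,:2]*2,np.ones(len(q))];s=np.linalg.lstsq(A,(q[:,:2]**2).sum(1),rcond=None)[0];print(z,k.sum(),s[:2],np.sqrt(s[2]+s[0]**2+s[1]**2))
print("lowest",C[m][:,2].min())
k=near&(abs(C[...,2]-.008)<.003);l,n,st,ce=cv2.connectedComponentsWithStats(k.astype(np.uint8))
for i in range(1,n):
    if st[i,4]>100:print(st[i,4],cv2.minEnclosingCircle((C[l==i][:,:2]*1000).astype(np.float32)))
cv2.imwrite("pics/w3.png",w)
E
```

```text
t: 6.62
eef_pos: [0.6253, 0.1283, 0.3926]
tool_rot: [-0.002, 0.158, 0.987, 0.0]
contact_force: [-0.4, 0.8, -3.2]
gripper_width: 0.358
grasp_force: 60.3
t: 7.03
eef_pos: [0.6248, 0.1224, 0.3386]
tool_rot: [-0.002, 0.162, 0.987, -0.001]
contact_force: [-1.2, 0.1, -2.1]
gripper_width: 0.359
grasp_force: 60.3
t 7.0333 grasp pt [0.6242 0.1221 0.1836] shift [-0.0054  0.0016  0.1076] F [-1.2  0.1 -2.1] w 30.6 60.321839824318886
0.13 270 [0.6243692  0.12181354] 0.01565673208706345
0.15 361 [0.62446151 0.12184139] 0.015678470696801568
0.17 873 [0.6210326  0.12291062] 0.014015857074124729
lowest 0.1176850972780449Traceback (most recent call last):
  File "<stdin>", line 14, in <module>
TypeError: only integer scalar arrays can be converted to a scalar index
```

```bash
python3 -m pendant '[[0.02,-0.005,0.001,0.01,0],[0.02,0,0,0.02,0],[0.02,0,0,0.02,0],[0.02,0,0,0.02,0],[0.02,0,0,0.015,0],[0.02,0,0,0.008,0],[0.02,0,0,0.006,0],[0.02,0,0,0.003,0],[0.02,0,0,0.002,0],[0.02,0,0,0,0],[0.02,0,0,0,0]]'
python3 - <<'E'
from h import *
to(.6294,.1217,.074)
w,d=bot.read_camera("wrist");C=cloud("wrist",d)
near=(d>0)&(abs(C[...,0]-.58)<.16)&(abs(C[...,1]-.155)<.16)
k=near&(abs(C[...,2]-.008)<.003);n,l,st,ce=cv2.connectedComponentsWithStats(k.astype(np.uint8))
for i in range(1,n):
    if st[i,4]>100:print(st[i,4],cv2.minEnclosingCircle((C[l==i][:,:2]*1000).astype(np.float32)))
cv2.imwrite("pics/w3.png",w)
E
```

```text
t: 8.0
eef_pos: [0.631, 0.1231, 0.2369]
tool_rot: [0.001, 0.161, 0.987, 0.0]
contact_force: [0.4, -0.3, -4.0]
gripper_width: 0.36
grasp_force: 60.3
t 8.0 grasp pt [0.6312 0.1232 0.0819] shift [ 0.0012 -0.002   0.0079] F [ 0.4 -0.3 -4. ] w 30.7 60.295759588479996
15739 ((545.5064086914062, 186.1116943359375), 39.740928649902344)
3070 ((627.0169677734375, 118.30925750732422), 27.659496307373047)
```

View pics/w3.png

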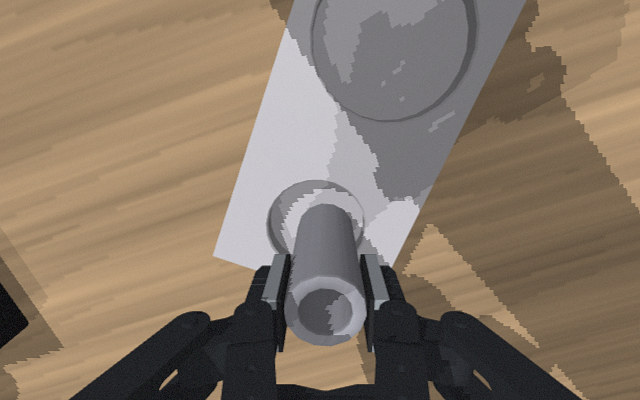

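The wrist view shows the tube inside the outline of the small recess, centred at (316,225). It hangs about 8 mm above the floor. Lowering slowly with a 4 mm sideways correction.

```bash
python3 -m pendant '[[0.02,0.002,-0.0035,0,0],[0.02,0,0,0.002,0],[0.02,0,0,0.002,0],[0.02,0,0,0.002,0],[0.02,0,0,0.001,0],[0.02,0,0,0,0],[0.02,0,0,0,0]]'
python3 -c "
from h import *
to(.6282,.120,.074)"
```

```text
t: 8.63
eef_pos: [0.628, 0.1201, 0.231]
tool_rot: [0.0, 0.161, 0.987, 0.0]
contact_force: [-5.2, -0.3, 13.4]
gripper_width: 0.358
grasp_force: 62.0
t 8.6333 grasp pt [0.6281 0.1202 0.076 ] shift [-0.0002 -0.0002  0.002 ] F [-5.2 -0.3 13.4] w 30.6 61.97008643299341
```

```bash
python3 -m pendant '[[0.03,0,0,-0.001,0],[0.036,0,0,0,0],[0.045,0,0,0,0],[0.06,0,0,0,0],[0.07,0,0,0,0],[0.08,0,0,0,0],[0.08,0,0,-0.01,0],[0.08,0,0,-0.02,0],[0.08,0,0,-0.03,0],[0.08,0,0,-0.04,0],[0.08,0,0,-0.04,0],[0.08,0,0,0,0]]'
python3 - <<'E'
from h import *
to(.4875,-.1928,.066)
for c in ("top","wrist"):
    w,d=bot.read_camera(c);C=cloud(c,d)
    m=(abs(C[...,2]-.088)<.005)&(d>0)&(np.hypot(C[...,0]-.628,C[...,1]-.12)<.035)
    if m.sum()>20:print(c,"small",m.sum(),C[m].mean(0),cv2.minEnclosingCircle((C[m][:,:2]*1000).astype(np.float32)))
    m=(abs(C[...,2]-.075)<.005)&(d>0)&(np.hypot(C[...,0]-.488,C[...,1]+.19)<.045)
    if m.sum()>20:print(c,"large",m.sum(),C[m].mean(0),cv2.minEnclosingCircle((C[m][:,:2]*1000).astype(np.float32)))
E
```

```text
t: 9.63
eef_pos: [0.6301, 0.12, 0.3795]
tool_rot: [0.006, 0.162, 0.987, 0.003]
contact_force: [1.6, -0.4, 0.4]
gripper_width: 0.935
grasp_force: 0.0
t 9.6333 grasp pt [0.6322 0.1206 0.2245] shift [ 0.039  -0.3445  0.1553] F [ 1.6 -0.4  0.4] w 79.9 0.0
top small 100 [0.62820251 0.12092794 0.08804771] ((629.16162109375, 120.9974365234375), 16.063570022583008)
top large 301 [ 0.49074537 -0.19149638  0.07550178] ((490.82861328125, -192.3091583251953), 28.367780685424805)
wrist small 807 [0.62377297 0.11953913 0.08558063] ((624.4228515625, 119.37332916259766), 15.934402465820312)
```

```bash
python3 -m pendant '[[0.085,0.004,-0.03,0,0],[0.085,0.004,-0.036,0,0],[0.085,0.004,-0.036,0,0],[0.085,0.004,-0.036,0,0],[0.085,0.004,-0.036,0,0],[0.085,0.004,-0.036,0,0],[0.085,0.004,-0.036,0,0],[0.085,0.004,-0.036,0,0],[0.085,0.004,-0.035,0,0],[0.085,0.002,-0.026,0,0],[0.085,0,0,0,0],[0.085,0,0,0,0]]'
python3 -m pendant '[[0.085,0,0,0,0],[0.085,0,0,0,0],[0.085,0,0,0,0]]'
python3 - <<'E'
from h import *
w,d=bot.read_camera("wrist");C=cloud("wrist",d)
m=(abs(C[...,2]-.075)<.005)&(d>0)&(np.hypot(C[...,0]-.488,C[...,1]+.19)<.045)
(x,y),r=cv2.minEnclosingCircle((C[m][:,:2]*1000).astype(np.float32));print(x,y,r)
to(x/1000,y/1000,.066)
E
```

```text
t: 10.73
eef_pos: [0.4812, -0.194, 0.3692]
tool_rot: [-0.001, 0.163, 0.987, -0.0]
contact_force: [0.1, 0.4, 0.4]
gripper_width: 0.995
grasp_force: 0.0
t: 10.98
eef_pos: [0.483, -0.1913, 0.3697]
tool_rot: [-0.0, 0.16, 0.987, 0.0]
contact_force: [0.1, -0.3, -0.0]
gripper_width: 0.994
grasp_force: 0.0
488.4622497558594 -194.0654754638672 27.966964721679688
t 11.0333 grasp pt [ 0.4829 -0.1914  0.2148] shift [-0.0062 -0.0008  0.1488] F [-0.4  0.6  0.5] w 84.8 0.0
```

```bash
python3 -m pendant '[[0.085,-0.006,-0.0005,0.025,0],[0.085,0,0,0.03,0],[0.085,0,0,0.03,0],[0.085,0,0,0.025,0],[0.085,0,0,0.02,0],[0.085,0,0,0.012,0],[0.085,0,0,0.007,0],[0.085,0,0,0,0],[0.085,0,0,0,0]]'
python3 -m pendant '[[0.045,0,0,0,0],[0.045,0,0,0,0],[0.045,0,0,0,0],[0.045,0,0,0,0],[0.045,0,0,0,0],[0.045,0,0,0,0],[0.045,0,0,0,0]]' 60
python3 -m pendant '[[0.045,0,0,-0.004,0],[0.045,0,0,-0.01,0],[0.045,0,0,-0.02,0],[0.045,0,0,-0.03,0],[0.045,0,0,-0.03,0],[0.045,0,0,-0.03,0],[0.045,0,0,-0.016,0],[0.045,0,0,0,0],[0.045,0,0,0,0]]'
python3 - <<'E'
from h import *
to(.547,.1876,.15)
t,_=bot.read_camera("side");w,d=bot.read_camera("wrist")
cv2.imwrite("pics/s4.png",np.hstack([cv2.resize(t[60:360,180:480],(400,400)),cv2.resize(w,(400,400))]))
E
```

```text
t: 11.78
eef_pos: [0.4884, -0.1951, 0.2216]
tool_rot: [0.0, 0.161, 0.987, -0.0]
contact_force: [-0.1, 0.2, 0.0]
gripper_width: 0.994
grasp_force: 0.0
t: 12.37
eef_pos: [0.4886, -0.195, 0.2228]
tool_rot: [0.001, 0.161, 0.987, 0.0]
contact_force: [-3.2, 2.5, 11.8]
gripper_width: 0.642
grasp_force: 61.2
t: 13.12
eef_pos: [0.4876, -0.195, 0.3615]
tool_rot: [0.001, 0.161, 0.987, 0.0]
contact_force: [-1.4, 1.1, -6.5]
gripper_width: 0.638
grasp_force: 65.1
t 13.1167 grasp pt [ 0.4878 -0.195   0.2065] shift [0.0657 0.3815 0.0567] F [-1.4  1.1 -6.5] w 54.5 65.09213416837156
```

View pics/s4.png

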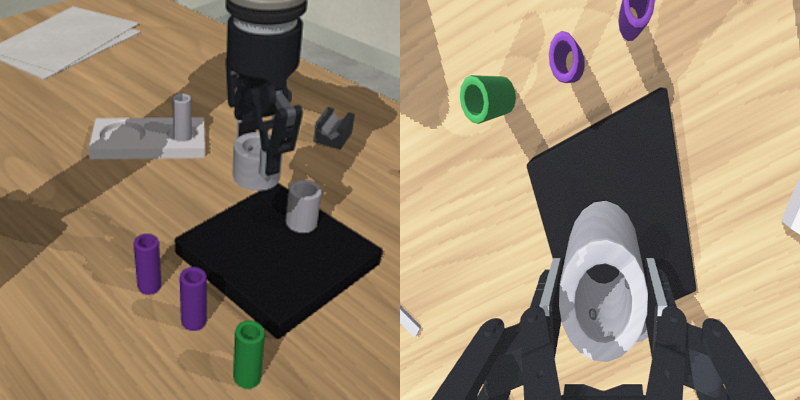

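The left half shows the large sleeve lifted level at (256,160), the small one upright in its recess at (183,118), and the single sleeve undisturbed. Carrying the large sleeve over its recess.

```bash
python3 -m pendant '[[0.045,0.004,0.02,0,0],[0.045,0.006,0.034,0,0],[0.045,0.006,0.036,0,0],[0.045,0.006,0.036,0,0],[0.045,0.006,0.036,0,0],[0.045,0.006,0.036,0,0],[0.045,0.006,0.036,0,0],[0.045,0.006,0.036,0,0],[0.045,0.006,0.036,0,0],[0.045,0.006,0.036,0,0],[0.045,0.005,0.027,0,0],[0.045,0.003,0.012,0,0]]'
python3 -m pendant '[[0.045,0,0,0.02,0],[0.045,0,0,0.03,0],[0.045,0,0,0.03,0],[0.045,0,0,0.015,0],[0.045,0,0,0,0],[0.045,0,0,0,0]]'
python3 - <<'E'
from h import *
to(.547,.1876,.0455)
w,d=bot.read_camera("wrist");C=cloud("wrist",d);o=bot.get_obs()["eef_pos"]
k=(d>0)&(np.hypot(C[...,0]-o[0],C[...,1]-o[1])<.035)&(C[...,2]>.035)
print("lowest",C[k][:,2].min())
E
```

```text
t: 14.22
eef_pos: [0.5458, 0.1924, 0.3587]
tool_rot: [-0.002, 0.158, 0.987, 0.0]
contact_force: [0.0, 0.8, -5.6]
gripper_width: 0.644
grasp_force: 65.3
t: 14.72
eef_pos: [0.546, 0.1863, 0.2643]
tool_rot: [-0.002, 0.162, 0.987, -0.001]
contact_force: [0.2, -0.6, -4.2]
gripper_width: 0.643
grasp_force: 65.6
t 14.7167 grasp pt [0.5453 0.186  0.1093] shift [-0.0013  0.0023  0.0638] F [ 0.2 -0.6 -4.2] w 54.9 65.63363352790475
lowest 0.07333577371496301
```

```bash
python3 -m pendant '[[0.045,-0.001,0.0015,0.012,0],[0.045,0,0,0.016,0],[0.045,0,0,0.014,0],[0.045,0,0,0.008,0],[0.045,0,0,0.004,0],[0.045,0,0,0,0],[0.045,0,0,0,0]]'
python3 -c "
from h import *
to(.547,.1876,.0455)"
```

```text
t: 15.35
eef_pos: [0.5485, 0.1883, 0.2126]
tool_rot: [0.0, 0.161, 0.987, 0.0]
contact_force: [-0.0, -0.2, -5.4]
gripper_width: 0.64
grasp_force: 65.6
t 15.35 grasp pt [0.5486 0.1883 0.0576] shift [ 0.0013 -0.0012  0.0121] F [-0.  -0.2 -5.4] w 54.7 65.56350183673203
```

```bash
python3 -m pendant '[[0.045,0.001,-0.001,0.003,0],[0.045,0,0,0.003,0],[0.045,0,0,0.002,0],[0.045,0,0,0.002,0],[0.045,0,0,0.001,0],[0.045,0,0,0,0],[0.045,0,0,0,0]]'
python3 -c "
from h import *
to(.547,.1876,.0455)"
```

```text
t: 15.93
eef_pos: [0.5469, 0.1876, 0.2011]
tool_rot: [0.0, 0.161, 0.987, 0.0]
contact_force: [0.0, -0.7, -4.4]
gripper_width: 0.641
grasp_force: 65.6
t 15.9333 grasp pt [0.5469 0.1876 0.0461] shift [-0.0001  0.      0.0006] F [ 0.  -0.7 -4.4] w 54.8 65.64173829741776
```

```bash
python3 -m pendant '[[0.045,0,0,0.001,0],[0.045,0,0,0.001,0],[0.045,0,0,0,0],[0.045,0,0,0,0]]'
```

```text
t: 16.27
eef_pos: [0.5469, 0.1875, 0.2009]
tool_rot: [-0.0, 0.161, 0.987, 0.0]
contact_force: [-5.7, -2.5, 13.0]
gripper_width: 0.644
grasp_force: 67.4
```

Contact came at the expected height (foot at about 8 mm), so I release.

```bash
python3 -m pendant '[[0.057,0,0,-0.001,0],[0.06,0,0,0,0],[0.066,0,0,0,0],[0.075,0,0,0,0],[0.085,0,0,0,0],[0.085,0,0,0,0],[0.085,0,0,-0.01,0],[0.085,0,0,-0.02,0],[0.085,0,0,-0.03,0],[0.085,0,0,-0.04,0],[0.085,0,0,-0.04,0],[0.085,0,0,0,0]]'
python3 -m pendant '[[0.085,0,0,-0.04,0],[0.085,0,0,0,0],[0.085,0,0,0,0],[0.085,0,0,0,0]]'
python3 - <<'E'
from h import *
P={}
for c in ("top","wrist","side"):
    w,d=bot.read_camera(c);P[c]=w;C=cloud(c,d)
    if c=="side":continue
    for n,z,x,y in(("small",.088,.628,.12),("large",.053,.547,.188),("single",.09,.595,-.184)):
        m=(abs(C[...,2]-z)<.005)&(d>0)&(np.hypot(C[...,0]-x,C[...,1]-y)<.04)
        if m.sum()>20:print(c,n,m.sum(),C[m].mean(0).round(4),cv2.minEnclosingCircle((C[m][:,:2]*1000).astype(np.float32)))
cv2.imwrite("pics/e.png",np.hstack([cv2.resize(P["side"][60:360,180:480],(400,400)),cv2.resize(P["wrist"],(400,400))]))
E
```

```text
t: 17.27
eef_pos: [0.5494, 0.1878, 0.3486]
tool_rot: [0.005, 0.162, 0.987, 0.004]
contact_force: [1.2, 0.3, -0.1]
gripper_width: 0.997
grasp_force: 0.0
t: 17.6
eef_pos: [0.5466, 0.1875, 0.3804]
tool_rot: [0.0, 0.161, 0.987, 0.0]
contact_force: [0.2, 0.1, 0.0]
gripper_width: 0.993
grasp_force: 0.0
top small 103 [0.6282 0.1212 0.0881] ((628.2391357421875, 121.41474914550781), 15.806392669677734)
top large 196 [0.5388 0.1899 0.0532] ((548.0089111328125, 188.3060302734375), 27.99278450012207)
top single 166 [ 0.597  -0.1835  0.0904] ((596.8890380859375, -183.20314025878906), 21.855823516845703)
wrist small 706 [0.6253 0.1202 0.0874] ((626.5223999023438, 119.62596130371094), 16.13309097290039)
wrist large 2003 [0.5444 0.1871 0.0531] ((545.3861694335938, 186.77423095703125), 27.845380783081055)
```

View pics/e.png

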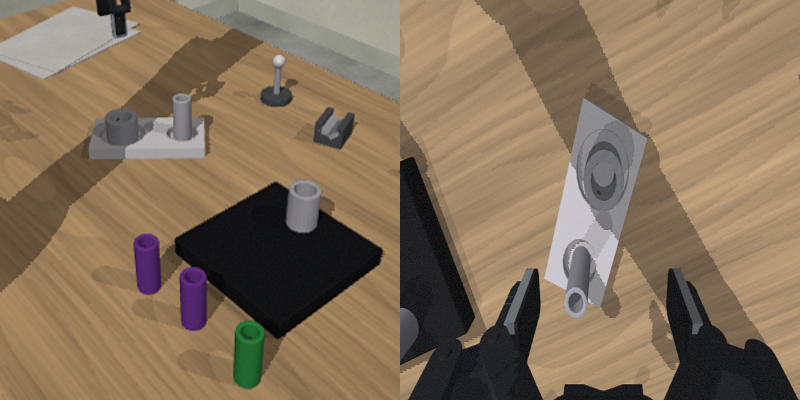

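Both sleeves stand centred in their recesses, the large at (122,127) and the small at (183,118). Their tops are at 0.053 and 0.088 m as they should be, and the single sleeve has not moved.

```bash
python3 -c "
from station import bot
print(bot.hand_in())"
```

```text
the job is handed in; nothing more can be done
None
```

I pulled the two sleeves apart and stood each upright in its own recess, left the single sleeve where it was, and handed the job in at about 18 s; the hand-in gave no verdict.

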